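# Close the bead chest and knock its lock peg down

## Task

Push the open drawer of the wooden bead chest fully home, until it snaps in at its catch. Then lock it for carrying: pick up the mallet, drive the wooden peg on top of the chest down to its stop with the mallet's head, and set the mallet gently back down on the table (do not drop it). Leave the bowl, the jar and the spool where they are.

Things in the scene. Friction and masses are not known exactly. Their poses are not given: they have to be found in the camera images.
- chest: Brown wooden chest fixed to the table, 180 deep (x) x 150 wide (y) x 75 mm high, one drawer in its front. Origin: centre of its underside; its x axis points level from the front (drawer) to the back; the drawer slides out along -x. Bead compartments with 14 mm rims stand on the rear of its top (20 to 90 mm behind the origin); the lock peg stands on top, 30 mm before the origin.
- drawer (a joint): How far the drawer is out, m: 0 is home, more is open (starts 0.06 to 0.10). It slides with 1 to 2 N until 13 mm from home, where a sprung ball catch resists with up to about 9 N; from about 6 mm on the catch draws it home and holds it. The drawer front is a panel 148 wide x 71 high x 12 mm thick, top edge 73 mm above the table.
- knob_end (a point): Centre of the outer end of the drawer's round wooden knob (24 mm diameter, standing 24 mm out from the middle of the drawer front), 39 mm above the table; it moves with the drawer. Its axes are those of the chest.
- peg (a joint): How far the lock peg is driven down, in m: 0 is up (start), 0.018 is at its stop. It is a snug, lightly sprung fit: it takes about 7 to 10 N to move and stays where it is left.
- peg_top (a point): Centre of the flat top of the lock peg, a pale wooden peg with a round head 32 mm in diameter and 16 mm thick; it stands upright on the chest. The top is 113 mm above the table when up and 95 mm when down.
- mallet: Wooden mallet, 0.2 to 0.45 kg, standing on one face of its barrel head, handle level. Head 62 mm diameter, 80 mm high, flat faces 58 mm across; origin: centre of the head's lower face; z up. The handle, 20 mm wide and 24 mm high, runs along the mallet's -x to 157 mm from the origin, its centre line 45 mm above the lower face.
- mallet_grip (a point): Good place to grip the mallet: on the handle's centre line, 65 mm from the head's axis along the mallet's -x and 45 mm above its lower face. Axes as the mallet's.
- bowl: Small white bowl of beads, 104 mm across, 45 mm high, standing loose; origin: centre of its underside. Leave it.
- jar: Closed green glass jar, 60 mm diameter, 85 mm high, standing loose; origin: centre of its underside. Leave it.
- spool: Brass spool, 70 mm diameter, 40 mm high, standing loose; origin: centre of its underside. Leave it.
Mind the look-alikes: they are no part of the job. Of the things like the mallet, leave any that is orange, red or turquoise; of the rest the larger one is meant.

How it is judged:
By the outcome, as a careful person would: the job done as asked, in the order asked, and still so for the second after the job is handed in, with the robot touching nothing.
It also fails if it takes over 64 s, if anything falls off the work surface, if the arm or the gripper's body presses on something with over 40 N, if the wrist force passes 120 N, or if a joint passes its speed limit or range.

## Robot

A 6-joint arm with a two-finger parallel gripper is mounted at the origin on the work surface. World frame = base frame: x ahead of the robot, y to its left, z up, the work surface at z = 0. Lengths are in m, angles in rad, forces in N, time in s.
With the tool pointing down it reaches from about 0.15 to 0.775 m from the base axis. Payload 6.1 kg.
Tool frame: the origin (TCP) lies at the very end of the fingers, on their centre line; the grasp point (between the pads) lies 19 mm behind it; z points along the fingers, x is the direction in which the jaws open and shut, and the axes are right-handed (so a half turn about z gives the same grasp; the last joint's range is limited). The gripper opens to 85 mm and grips with 20 to 120 N. Pads are 22 mm wide; open, the fingers measure 114 mm over their backs; the gripper's body (76 mm by 85 mm) begins 54 mm behind the grasp point. The pads swing forward as they close: fully open they stand 13 mm farther back than shut.
Start: joints at [1.304, 0.126, -0.04, 1.405, 0, 1.571], TCP at [0.138, 0.506, 0.231] pointing down, gripper open.
Joint ranges: [-2.72, 2.72], [-0.95, 1.95], [-1.27, 1.35], [-1.78, 2.02], [-1.46, 1.47], [-3.14, 3.14]. Speed limits (rad/s): [2.39, 2.39, 3.01, 3.14, 3.14, 3.14].

## Interface

Orientations are given as a rotation vector (axis times angle).
In Python, from rig import ctrl gives the robot as it stands.
- The arm moves only by the shell command python3 -m jog 'ROWS' [OPENING]. ROWS is JSON, a list that holds one entry, the list of rows, each a list of 4 numbers: the shift along the tool's x, y, z in m, then the turn about the tool's z in rad. In form: [[[tx, ty, tz, yaw], ...]]. A call has 1 to 12 rows; each row is the pose to reach, as a shift and turn from the pose measured when the call began, along the tool's axes at that moment; what a row does not reach only later rows make up. A row lasts 1/8 s, in which the tool goes at most 62.5 mm and 10.7 degrees, less where a joint would pass 70% of its speed; a pose out of reach is approached as far as the arm can. A call with a gripper value outside its range is refused whole. OPENING is the closure, from -1 (fully open) to 1 (shut), so that 0 is half open, set as the call begins (- or left out, the last holds). The fingers move at their own pace and stop on an object; the grip force is fixed at half the most. Time passes only in rows, so rows that repeat a pose let the fingers close. It gives the time, the measured TCP pose, the force and the opening at its end, in the units of the state.
- ctrl.get_obs(): the state, without advancing time (a new reading comes with each control period).
- ctrl.camera(name): name is "scene" or "top"; returns a dict with "color" (400x640x3 uint8, red, green, blue), "fx", "fy", "cx", "cy" (pixels), "R" (3x3) and "t" (3): a world point X has camera coordinates R X + t. Camera axes: x right, y down, z forward; pixel columns grow to the right and rows downward; lengths in m; the calibration is good to about 2 mm. A picture is of the moment at which its call begins. There is no depth.
- ctrl.hand_in(): hands the job in, once; it reports no verdict.
The state is a dict: "time_s": time; "joints": joint angles; "qd": joint speeds; "effort": joint torques, N m; "ee_pos": TCP position; "tcp_rot": TCP orientation; "ft_force": force on the tool from outside, world axes, zero at the start; "torque": the same for the moment, N m; "gripper_width": opening from 0.0 (shut) to 1.0 (fully open).
Only numpy, scipy, OpenCV 4.12 (cv2) and the standard library are available. Lean on these libraries where they do the work, as an engineer would, in place of code of your own. Each camera call takes 0.05 s, during which the arm holds its last target. There are 200 camera calls.

## Working session

There is one attempt and no reset: what is moved stays moved. The work goes in short steps, Python scripts to look and compute and a shell command to move; the robot and the scene stay as the last step left them, time stands still between calls to the robot, and variables do not carry over. Pictures are saved under pics/ and viewed, about 8 in all and at most 12, crops included, and the job is handed in when it is done.

```bash
mkdir -p pics; ls; cat > h.py <<'E'
import numpy as np, cv2
from rig import ctrl
def snap(name,fn):
    c=ctrl.camera(name); cv2.imwrite('pics/'+fn,c['color'][:,:,::-1]); np.savez('pics/'+fn[:-4]+'.npz',**c); return c
def ray(c,u,v,z):
    R=np.array(c['R']);t=np.array(c['t']); o=-R.T@t
    d=R.T@np.array([(u-c['cx'])/c['fx'],(v-c['cy'])/c['fy'],1]); return o+d*(z-o[2])/d[2]
def proj(c,X):
    p=np.array(c['R'])@np.array(X)+np.array(c['t']); return c['fx']*p[0]/p[2]+c['cx'],c['fy']*p[1]/p[2]+c['cy']
E
python3 - <<'E'
from h import *
for n in('top','scene'):
    c=snap(n,n+'0.png'); print(n,c['fx'],c['cx'],c['cy'],-c['R'].T@c['t'],c['R'].round(3).tolist())
print(ctrl.get_obs())
E
```

```text
pics
top 427.18050843355695 323.4662181398298 192.56727776965994 [ 0.29919975 -0.13736123  1.30130333] [[-0.007, -1.0, 0.008], [-0.98, 0.006, -0.197], [0.197, -0.01, -0.98]]
scene 432.02691915446854 319.535738046042 204.43948220165254 [ 0.95743994 -0.66317195  0.90618263] [[0.789, 0.614, 0.016], [0.486, -0.608, -0.628], [-0.376, 0.504, -0.778]]
{'time_s': 0.1, 'joints': array([ 1.30401410e+00,  1.26332830e-01, -4.05067691e-02,  1.40540653e+00,
       -1.82015588e-05,  1.57082589e+00]), 'qd': array([-8.19631616e-05, -8.12722568e-04,  2.16168115e-03, -1.05579578e-04,
        1.90388951e-03, -6.79622577e-04]), 'effort': array([-1.26069936e-03, -4.36904347e+01,  3.53607130e+01,  1.37574953e-02,
       -2.81762385e-05,  1.25455779e-07]), 'ee_pos': array([0.13831263, 0.50606874, 0.23059956]), 'tcp_rot': array([ 2.49646705e+00,  1.90568513e+00, -1.79231204e-03]), 'ft_force': array([0.49644422, 0.08412928, 0.84428908]), 'torque': array([ 0.05678318, -0.01474342, -0.05326749]), 'gripper_width': 1.002801562503104}
```

View pics/top0.png

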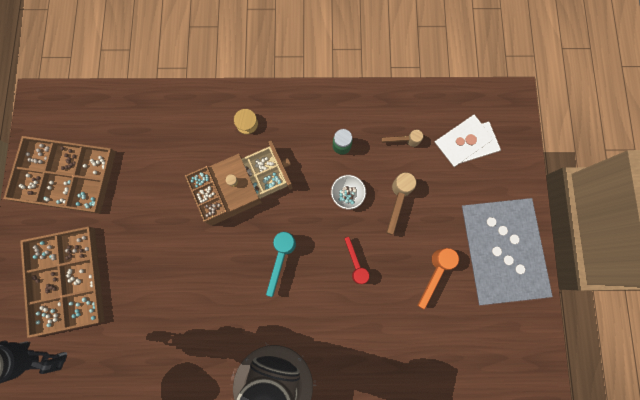

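View pics/scene0.png

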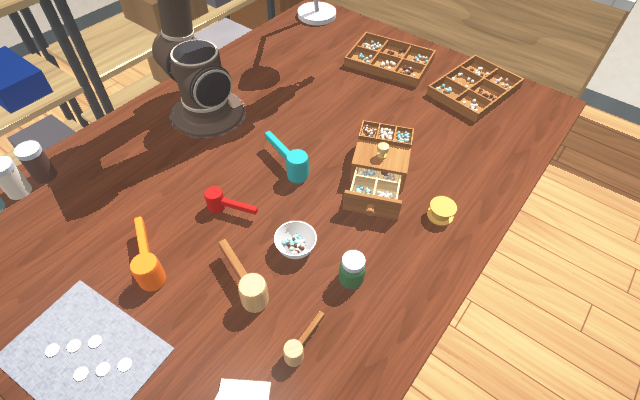

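Top view: chest peg near (231,180), drawer open to the right with its knob near (287,162), target mallet head at (405,183), handle end near (391,233). The bowl is at (348,192), jar (343,140), spool (245,121).

```bash
python3 - <<'E'
from h import *
t=cv2.imread('pics/top0.png'); s=cv2.imread('pics/scene0.png')
a=cv2.resize(t[130:240,175:305],None,fx=4,fy=4,interpolation=cv2.INTER_CUBIC)
b=cv2.resize(t[160:245,370:430],None,fx=4,fy=4,interpolation=cv2.INTER_CUBIC)
o=np.zeros((440,780,3),np.uint8);o[:440,:520]=a;o[:340,530:770]=b
cv2.imwrite('pics/c1.png',o)
a=cv2.resize(s[115:225,335:420],None,fx=4,fy=4,interpolation=cv2.INTER_CUBIC)
b=cv2.resize(s[230:320,210:280],None,fx=4,fy=4,interpolation=cv2.INTER_CUBIC)
o=np.zeros((440,640,3),np.uint8);o[:440,:340]=a;o[:360,350:630]=b
cv2.imwrite('pics/c2.png',o)
E
```

```text
(no output)
```

View pics/c1.png

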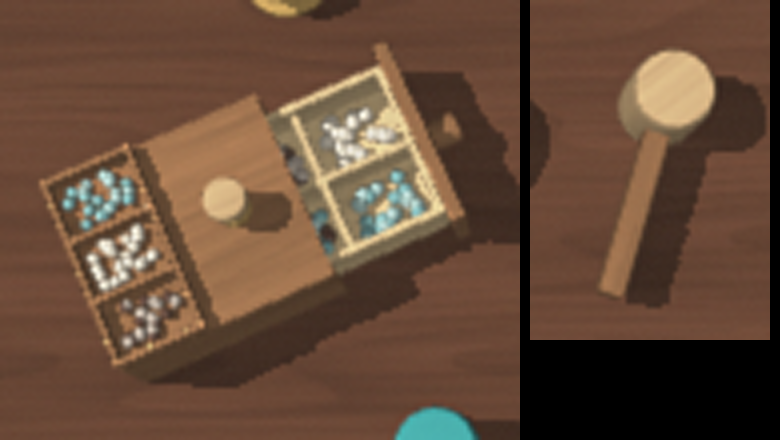

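View pics/c2.png

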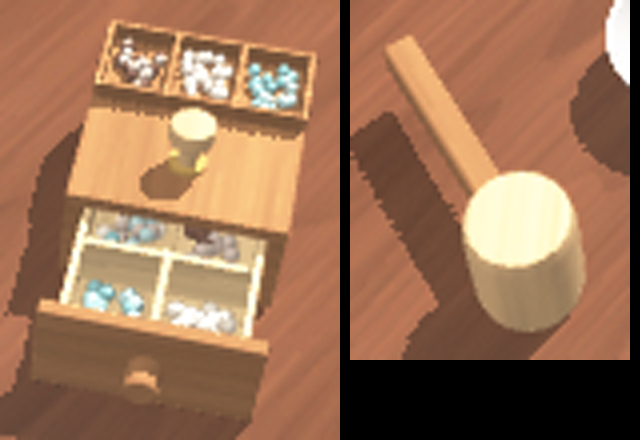

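```bash
python3 - <<'E'
from h import *
T=dict(np.load('pics/top0.npz'));S=dict(np.load('pics/scene0.npz'))
C=lambda x,y:(175+x/4-.4,130+y/4-.4)
def f(n,c,u,v,z): p=ray(c,u,v,z)[:2]; print(n,p.round(4)); return p
f('peg T',T,*C(224,200),.113); f('peg S',S,382.6,146.4,.113)
k1=f('knob T',T,*C(453,126),.039);f('knob S',S,369.8,210.3,.039)
a=f('front a',T,*C(256,96),.075);b=f('front b',T,*C(332,272),.075)
p=f('panel out a',T,*C(386,44),.073);q=f('panel out b',T,*C(464,216),.073)
r=f('rim a',T,*C(40,182),.089);s=f('rim b',T,*C(115,362),.089)
for n,(A,B) in dict(front=(a,b),panel=(p,q),rim=(r,s)).items():
    d=(B-A)/np.linalg.norm(B-A); x=np.array([-d[1],d[0]]); 
    print(n,'len',np.linalg.norm(B-A),'yaw',np.degrees(np.arctan2(*(x*np.sign(x[1]))[::-1])),(A+B)/2)
x=(r+s)/2-(a+b)/2; print('axis len',np.linalg.norm(x),np.degrees(np.arctan2(x[1],x[0])))
f('mal T',T,405.8,182.1,.08); f('mal S',S,252.6,284.1,.08)
f('hend T',T,390.1,232.6,.057); f('hend S',S,222.1,240.6,.057)
f('bowl',T,348,192,.045);f('jar',T,343,134,.085);f('spool',T,245,118,.04)
f('teal',T,284,242,.08)
E
```

```text
peg T [0.5769 0.1152]
peg S [0.5827 0.1116]
knob T [ 0.6513 -0.0417]
knob S [ 0.6501 -0.0365]
front a [0.6651 0.1023]
front b [0.5314 0.0427]
panel out a [0.7058 0.0065]
panel out b [ 0.5732 -0.053 ]
rim a [0.5966 0.2544]
rim b [0.4644 0.1936]
front len 0.14632418913090328 yaw 114.02102786972256 [0.59826606 0.07249986]
panel len 0.14535082658165546 yaw 114.18835498306245 [ 0.63949456 -0.02324885]
rim len 0.1455401277344889 yaw 114.67436301661162 [0.53051853 0.22399545]
axis len 0.16595373152285287 114.09378342971236
mal T [ 0.5743 -0.3914]
mal S [ 0.5803 -0.3899]
hend T [ 0.4286 -0.3434]
hend S [ 0.4344 -0.3432]
bowl [ 0.5527 -0.2235]
jar [ 0.7215 -0.2091]
spool [0.7907 0.0929]
teal [ 0.4014 -0.0361]
```

```bash
cat >> h.py <<'E'
from scipy.spatial.transform import Rotation as Ro
def need(pos,xdeg=None):
    o=ctrl.get_obs(); R=Ro.from_rotvec(o['tcp_rot']); M=R.as_matrix()
    a=np.degrees(np.arctan2(M[1,0],M[0,0])); y=0 if xdeg is None else -np.radians((xdeg-a+180)%360-180)
    print('t',round(o['time_s'],2),'pos',o['ee_pos'].round(4),'xdeg',round(a,1),'F',o['ft_force'].round(1),'w',round(o['gripper_width'],3),'joints',o['joints'].round(2))
    print('shift',R.inv().apply(np.array(pos)-o['ee_pos']).round(4),'yaw',round(y,3))
E
python3 -m jog '[[[-0.424,0.665,0,0.885],[-0.424,0.665,0,0.885],[-0.424,0.665,0,0.885],[-0.424,0.665,0,0.885],[-0.424,0.665,0,0.885],[-0.424,0.665,0,0.885],[-0.424,0.665,0,0.885],[-0.424,0.665,0,0.885],[-0.424,0.665,0,0.885],[-0.424,0.665,0,0.885],[-0.424,0.665,0,0.885],[-0.424,0.665,0,0.885]]]' 1
python3 -c "
from h import *
need([.667,-.078,.036],24.1)"
```

```text
time_s: 1.6
ee_pos: [0.6429, -0.0512, 0.2308]
tcp_rot: [3.072, 0.653, -0.002]
ft_force: [1.1, 0.5, -0.3]
gripper_width: 0.001
t 1.6 pos [ 0.6429 -0.0512  0.2308] xdeg 24.0 F [ 1.1  0.5 -0.3] w 0.001 joints [-0.08  0.36  0.26  1.47 -0.    1.07]
shift [0.0114 0.0341 0.1948] yaw -0.002
```

```bash
python3 -m jog '[[[0.011,0.036,0,0],[0.011,0.036,0.06,0],[0.011,0.036,0.12,0],[0.011,0.036,0.17,0],[0.011,0.036,0.195,0],[0.011,0.036,0.195,0],[0.011,0.036,0.195,0]]]'
python3 - <<'E'
from h import *
need([.667,-.078,.036],24.1)
t=snap('top','top1.png')['color'];s=snap('scene','scene1.png')['color']
a=cv2.resize(t[120:230,180:310],None,fx=3,fy=3,interpolation=2);b=cv2.resize(s[110:240,330:440],None,fx=3,fy=3,interpolation=2)
o=np.zeros((390,730,3),np.uint8);o[:330,:390]=a;o[:390,400:730]=b
cv2.imwrite('pics/c3.png',o[:,:,::-1])
E
```

```text
time_s: 2.48
ee_pos: [0.6681, -0.0799, 0.037]
tcp_rot: [3.072, 0.653, 0.0]
ft_force: [-0.2, 0.1, 0.7]
gripper_width: 0.003
t 2.48 pos [ 0.6681 -0.0799  0.037 ] xdeg 24.0 F [-0.2  0.1  0.7] w 0.003 joints [-0.12  0.46 -0.02  1.09 -0.    1.03]
shift [-0.0002 -0.0022  0.001 ] yaw -0.002
```

View pics/c3.png

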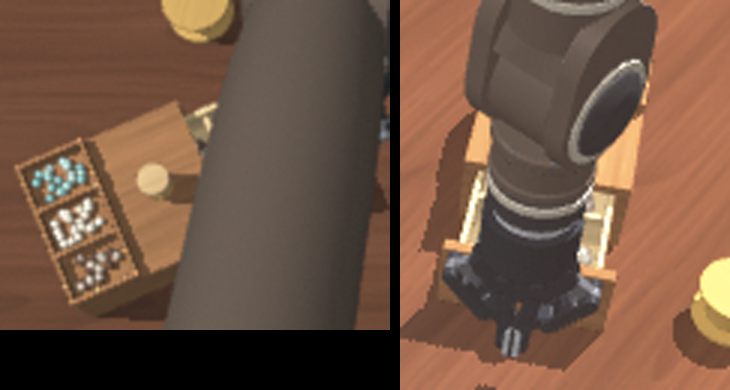

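```bash
python3 -m jog '[[[0,-0.02,0,0],[0,-0.03,0,0],[0,-0.04,0,0],[0,-0.05,0,0],[0,-0.06,0,0],[0,-0.07,0,0],[0,-0.08,0,0],[0,-0.09,0,0],[0,-0.097,0,0],[0,-0.10,0,0]]]'; python3 -m jog '[[[0,-0.004,0,0],[0,-0.006,0,0]]]' | grep -v rot;python3 -m jog '[[[0,-0.002,0,0],[0,-0.004,0,0]]]' | grep -v rot;
```

```text
time_s: 3.82
ee_pos: [0.6276, 0.0119, 0.0374]
tcp_rot: [3.071, 0.653, 0.002]
ft_force: [0.2, -1.8, 1.0]
gripper_width: -0.004
time_s: 4.08
ee_pos: [0.6251, 0.0175, 0.0373]
ft_force: [0.6, -0.8, 0.7]
gripper_width: -0.002
time_s: 4.32
ee_pos: [0.624, 0.0199, 0.0374]
ft_force: [2.1, -9.4, 0.0]
gripper_width: 0.004
```

Catch engaged (force 9 N); continue gently.

```bash
for i in 1 2; do python3 -m jog '[[[0,-0.002,0,0],[0,-0.004,0,0]]]' | grep -v rot; done
```

```text
time_s: 4.58
ee_pos: [0.6237, 0.0205, 0.0375]
ft_force: [5.5, -14.9, -2.8]
gripper_width: 0.002
time_s: 4.82
ee_pos: [0.6236, 0.0206, 0.0377]
ft_force: [7.2, -16.6, -3.2]
gripper_width: -0.002
```

```bash
python3 -m jog '[[[0,0.02,0,0],[0,0.05,0,0],[0,0.06,-0.06,0],[0,0.06,-0.12,0],[0,0.06,-0.18,0],[0.0,0.12,-0.18,0],[-0.05,0.17,-0.18,0],[-0.1,0.21,-0.18,0],[-0.15,0.25,-0.18,0],[-0.15,0.25,-0.18,0]]]' -1
python3 - <<'E'
from h import *
need([.519,-.373,.026],72.1)
T=snap('top','top2.png');t=T['color'];S=snap('scene','scene2.png');s=S['color']
a=cv2.resize(t[120:240,170:300],None,fx=3,fy=3,interpolation=2);b=cv2.resize(s[110:230,330:440],None,fx=3,fy=3,interpolation=2)
o=np.zeros((360,730,3),np.uint8);o[:360,:390]=a;o[:360,400:730]=b
cv2.imwrite('pics/c4.png',o[:,:,::-1])
E
```

```text
time_s: 6.08
ee_pos: [0.5835, -0.2688, 0.2227]
tcp_rot: [3.057, 0.634, 0.006]
ft_force: [0.0, 0.4, 0.3]
gripper_width: 1.002
t 6.08 pos [ 0.5835 -0.2688  0.2227] xdeg 23.4 F [0.  0.4 0.3] w 1.002 joints [-0.43  0.34  0.22  1.43 -0.01  0.74]
shift [-0.1007  0.0661  0.1981] yaw -0.849
```

View pics/c4.png

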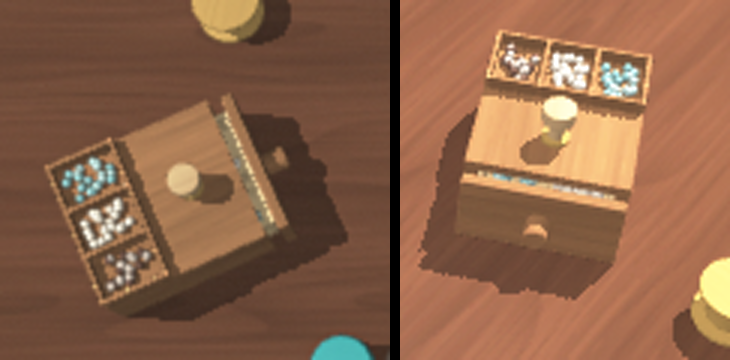

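The drawer is still out by about 10 mm: gap visible at c4 (245,175) and (560,190). Measure how far.

```bash
python3 - <<'E'
from h import *
T=dict(np.load('pics/top2.npz'));S=dict(np.load('pics/scene2.npz'))
u=np.array([-.408,.913]);o=np.array([.568,.141])
def f(n,c,u_,v_,z):
    p=ray(c,u_,v_,z)[:2]; print(n,p.round(4),'ahead',round(-(p-o)@u,4),'lat',round((p-o)@np.array([.913,.408]),4))
C=lambda x,y:(170+x/3-.3,120+y/3-.3)
D=lambda x,y:(330+(x-400)/3-.3,110+y/3-.3)
f('panel out a',T,*C(234,98),.073);f('panel out b',T,*C(294,234),.073)
f('chest front a',T,*C(211,103),.075);f('chest front b',T,*C(268,238),.075)
f('knob',T,*C(284,160),.039);f('knobS',S,*D(535,233),.039)
f('panel out aS',S,*D(462,180),.073);f('panel out bS',S,*D(626,207),.073)
f('chest front aS',S,*D(468,169),.075);f('chest front bS',S,*D(632,193),.075)
E
```

```text
panel out a [0.6694 0.0757] ahead 0.101 lat 0.0659
panel out b [0.5314 0.0135] ahead 0.1014 lat -0.0855
chest front a [0.6637 0.098 ] ahead 0.0783 lat 0.0699
chest front b [0.5272 0.0384] ahead 0.077 lat -0.0791
knob [0.6141 0.0292] ahead 0.1209 lat -0.0035
knobS [0.617  0.0368] ahead 0.1151 lat 0.0022
panel out aS [0.5454 0.0211] ahead 0.1002 lat -0.0696
panel out bS [0.6758 0.0844] ahead 0.0957 lat 0.0754
chest front aS [0.5427 0.0338] ahead 0.0875 lat -0.0668
chest front bS [0.672  0.1003] ahead 0.0796 lat 0.0784
```

```bash
python3 -c "
from h import *
need([.635,-.0096,.03],24.1)"
```

```text
t 6.17 pos [ 0.5848 -0.2667  0.2226] xdeg 23.6 F [0.3 0.9 0.7] w 1.002 joints [-0.42  0.34  0.22  1.43 -0.01  0.74]
shift [ 0.1487 -0.2193  0.1885] yaw -0.009
```

```bash
python3 -m jog '[[[0.149,-0.219,0,-0.009],[0.149,-0.219,0,-0.009],[0.149,-0.219,0,-0.009],[0.149,-0.219,0,-0.009],[0.149,-0.219,0,-0.009],[0.149,-0.219,0.06,-0.009],[0.149,-0.219,0.12,-0.009],[0.149,-0.219,0.17,-0.009],[0.149,-0.219,0.188,-0.009],[0.149,-0.219,0.188,-0.009]]]' 1
python3 -m jog '[[[0,-0.01,0,0],[0,-0.02,0,0],[0,-0.028,0,0],[0,-0.034,0,0],[0,-0.038,0,0],[0,-0.040,0,0]]]'; python3 -m jog '[[[0,-0.003,0,0],[0,-0.005,0,0],[0,-0.006,0,0]]]'
python3 -c "
from h import *
need([.568,.141,.03],24.1)"
```

```text
time_s: 7.42
ee_pos: [0.635, -0.0095, 0.03]
tcp_rot: [3.054, 0.652, 0.004]
ft_force: [0.0, 1.1, 0.8]
gripper_width: -0.004
time_s: 8.18
ee_pos: [0.6204, 0.0248, 0.0307]
tcp_rot: [3.049, 0.648, 0.009]
ft_force: [2.3, -7.4, 3.1]
gripper_width: -0.001
time_s: 8.55
ee_pos: [0.618, 0.0302, 0.0308]
tcp_rot: [3.048, 0.648, 0.009]
ft_force: [1.3, -5.3, 1.1]
gripper_width: 0.002
t 8.55 pos [0.618  0.0302 0.0308] xdeg 24.0 F [ 1.3 -5.3  1.1] w 0.002 joints [ 0.06  0.36 -0.19  1.02 -0.02  1.21]
shift [-0.0006 -0.1216 -0.0023] yaw -0.002
```

```bash
python3 -m jog '[[[0,-0.003,0,0],[0,-0.005,0,0],[0,-0.005,0,0]]]'|grep -v rot; python3 -m jog '[[[0,-0.003,0,0],[0,-0.005,0,0]]]'|grep -v rot
```

```text
time_s: 8.93
ee_pos: [0.6179, 0.0302, 0.031]
ft_force: [8.1, -18.8, -2.9]
gripper_width: -0.001
time_s: 9.18
ee_pos: [0.618, 0.0301, 0.0312]
ft_force: [8.0, -23.0, -4.2]
gripper_width: -0.001
```

```bash
python3 -m jog '[[[0,0.02,0,0],[0,0.05,0,0],[0,0.06,-0.06,0],[0,0.06,-0.12,0],[0,0.06,-0.18,0],[0.0,0.12,-0.19,0],[-0.05,0.17,-0.19,0],[-0.1,0.21,-0.19,0],[-0.15,0.25,-0.19,0],[-0.15,0.25,-0.19,0]]]' -1
python3 - <<'E'
from h import *
need([.519,-.373,.026],72.1)
T=snap('top','top3.png');t=T['color'];S=snap('scene','scene3.png');s=S['color']
a=cv2.resize(t[120:240,170:300],None,fx=3,fy=3,interpolation=2);b=cv2.resize(s[110:230,330:440],None,fx=3,fy=3,interpolation=2)
o=np.zeros((360,730,3),np.uint8);o[:360,:390]=a;o[:360,400:730]=b
cv2.imwrite('pics/c5.png',o[:,:,::-1])
E
```

```text
time_s: 10.42
ee_pos: [0.5756, -0.2533, 0.2333]
tcp_rot: [3.031, 0.629, 0.015]
ft_force: [-0.9, 0.9, -0.2]
gripper_width: 1.003
t 10.43 pos [ 0.5756 -0.2533  0.2333] xdeg 23.4 F [-0.9  0.9 -0.2] w 1.003 joints [-0.4   0.3   0.18  1.42 -0.03  0.76]
shift [-0.0995  0.0776  0.2112] yaw -0.849
```

View pics/c5.png

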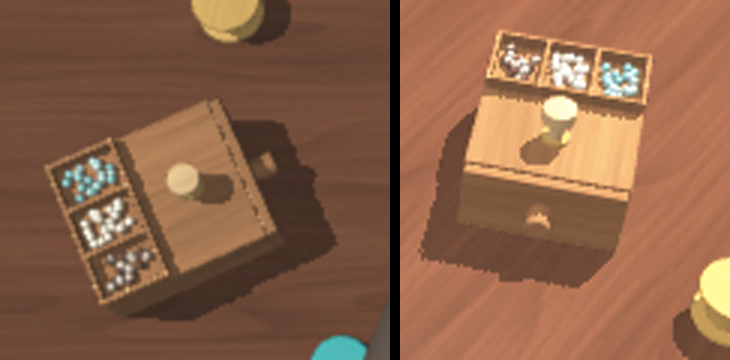

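```bash
python3 -m jog '[[[-0.099,0.078,0,-0.849],[-0.099,0.078,0,-0.849],[-0.099,0.078,0,-0.849],[-0.099,0.078,0,-0.849],[-0.099,0.078,0,-0.849],[-0.099,0.078,0.05,-0.849],[-0.099,0.078,0.09,-0.849],[-0.099,0.078,0.11,-0.849],[-0.099,0.078,0.11,-0.849]]]'
python3 - <<'E'
from h import *
need([.520,-.372,.026],72.1)
T=snap('top','top4.png');t=T['color'];S=snap('scene','scene4.png');s=S['color']
a=cv2.resize(t[140:260,350:470],None,fx=3,fy=3,interpolation=2);b=cv2.resize(s[210:330,180:300],None,fx=3,fy=3,interpolation=2)
o=np.zeros((360,730,3),np.uint8);o[:360,:360]=a;o[:360,370:730]=b
cv2.imwrite('pics/c6.png',o[:,:,::-1])
E
```

```text
time_s: 11.65
ee_pos: [0.5195, -0.3648, 0.1246]
tcp_rot: [2.503, 1.829, -0.016]
ft_force: [0.1, 0.2, 1.2]
gripper_width: 1.001
t 11.65 pos [ 0.5195 -0.3648  0.1246] xdeg 72.3 F [0.1 0.2 1.2] w 1.001 joints [-0.6   0.32 -0.03  1.19 -0.02 -0.29]
shift [-0.0035 -0.      0.0988] yaw 0.004
```

View pics/c6.png

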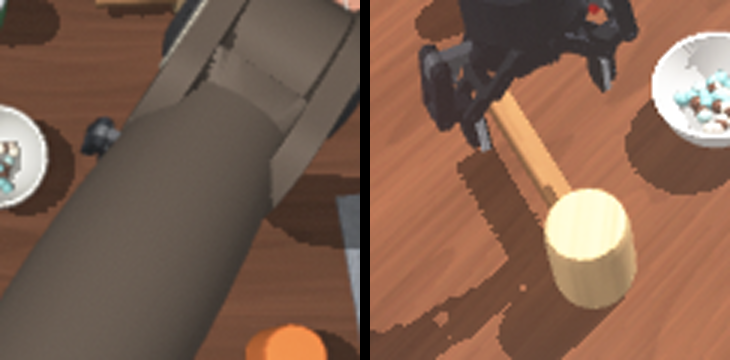

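```bash
python3 -m jog '[[[-0.004,0,0.04,0.004],[-0.004,0,0.08,0.004],[-0.004,0,0.098,0.004],[-0.004,0,0.098,0.004]]]'
python3 -m jog '[[[0,0,0,0],[0,0,0,0],[0,0,0,0],[0,0,0,0],[0,0,0,0]]]' 1
python3 -c "
from h import *
o=ctrl.get_obs();print(Ro.from_rotvec(o['tcp_rot']).as_matrix().round(4))
need([.523,.132,.15])"
```

```text
time_s: 12.25
ee_pos: [0.5211, -0.3738, 0.0296]
tcp_rot: [2.504, 1.822, -0.014]
ft_force: [0.3, -0.5, 0.6]
gripper_width: 1.003
time_s: 12.88
ee_pos: [0.5214, -0.3735, 0.0304]
tcp_rot: [2.503, 1.822, -0.013]
ft_force: [-1.2, 2.9, 5.6]
gripper_width: 0.222
[[ 0.3076  0.9513  0.0199]
 [ 0.9509 -0.3067 -0.0413]
 [-0.0331  0.0316 -0.999 ]]
t 12.88 pos [ 0.5214 -0.3735  0.0304] xdeg 72.1 F [-1.2  2.9  5.6] w 0.222 joints [-0.61  0.38 -0.16  0.99 -0.02 -0.3 ]
shift [ 0.4772 -0.1497 -0.1403] yaw 0
```

```bash
python3 -m jog '[[[0,0,-0.01,0],[0,0,-0.03,0],[0,0,-0.06,0],[0,0,-0.1,0],[0,0,-0.14,0],[0,0,-0.16,0],[0,0,-0.16,0]]]'
python3 - <<'E'
from h import *
o=ctrl.get_obs();print(Ro.from_rotvec(o['tcp_rot']).as_matrix().round(4),o['torque'])
# offset grip->head axis ~.060 ; aim contact at head axis minus 8mm
need([.580-.050*.952,.1135+.050*.308,.20])
T=snap('top','top5.png');S=snap('scene','scene5.png');s=S['color']
cv2.imwrite('pics/c7.png',cv2.resize(s[100:330,150:380],None,fx=2.5,fy=2.5,interpolation=2)[:,:,::-1])
E
```

```text
time_s: 13.75
ee_pos: [0.5187, -0.3674, 0.192]
tcp_rot: [2.501, 1.82, -0.012]
ft_force: [0.5, 0.3, -3.7]
gripper_width: 0.221
[[ 0.3078  0.9512  0.0221]
 [ 0.9508 -0.3067 -0.0432]
 [-0.0343  0.0343 -0.9988]] [ 0.13637677  0.18186331 -0.00173563]
t 13.75 pos [ 0.5187 -0.3674  0.192 ] xdeg 72.1 F [ 0.5  0.3 -3.7] w 0.221 joints [-0.61  0.3   0.09  1.32 -0.02 -0.29]
shift [ 0.4758 -0.1389 -0.0291] yaw 0
```

View pics/c7.png

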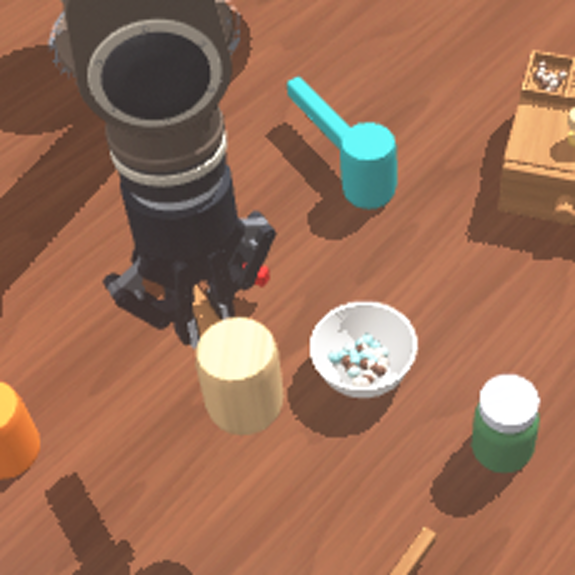

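```bash
python3 -m jog '[[[0.02,-0.006,-0.002,0],[0.06,-0.018,-0.004,0],[0.11,-0.032,-0.007,0],[0.16,-0.047,-0.01,0],[0.21,-0.062,-0.013,0],[0.26,-0.076,-0.016,0],[0.31,-0.09,-0.019,0],[0.36,-0.105,-0.022,0],[0.41,-0.12,-0.025,0],[0.45,-0.132,-0.028,0],[0.47,-0.137,-0.029,0],[0.476,-0.139,-0.029,0]]]'
python3 - <<'E'
from h import *
o=ctrl.get_obs();print(Ro.from_rotvec(o['tcp_rot']).as_matrix().round(4),o['torque'])
need([.580-.050*.952,.1135+.050*.308,.15])
T=snap('top','top6.png');t=T['color'];S=snap('scene','scene6.png');s=S['color']
a=cv2.resize(t[120:240,170:290],None,fx=3,fy=3,interpolation=2);b=cv2.resize(s[70:190,320:440],None,fx=3,fy=3,interpolation=2)
o=np.zeros((360,730,3),np.uint8);o[:360,:360]=a;o[:360,370:730]=b
cv2.imwrite('pics/c8.png',o[:,:,::-1])
E
```

```text
time_s: 15.35
ee_pos: [0.5308, 0.1308, 0.1974]
tcp_rot: [2.503, 1.826, -0.016]
ft_force: [-0.3, -1.0, -3.9]
gripper_width: 0.226
[[ 0.3059  0.9519  0.0171]
 [ 0.9514 -0.3051 -0.0411]
 [-0.0339  0.0289 -0.999 ]] [0.04512164 0.12927232 0.01706723]
t 15.35 pos [0.5308 0.1308 0.1974] xdeg 72.2 F [-0.3 -1.  -3.9] w 0.226 joints [ 0.27  0.16 -0.07  1.33 -0.04  0.58]
shift [0.0003 0.0007 0.0475] yaw 0
```

View pics/c8.png

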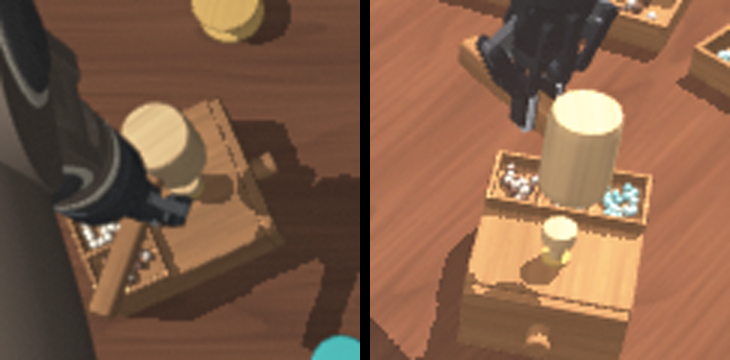

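The head hovers above the peg: top of head at top-view pixel (221.7,163.7), scene-view (391.7,107). Check its axis against the peg.

```bash
python3 - <<'E'
from h import *
T=dict(np.load('pics/top6.npz'));S=dict(np.load('pics/scene6.npz'))
for z in(.24,.247,.254): print(z,ray(T,221.7,163.7,z)[:2].round(4),ray(S,391.7,107,z)[:2].round(4))
E
```

```text
0.24 [0.5892 0.1124] [0.5849 0.1187]
0.247 [0.5872 0.1108] [0.5889 0.1104]
0.254 [0.5853 0.1091] [0.5928 0.1022]
```

```bash
python3 -m jog '[[[0,0,0.02,0],[0,0,0.04,0],[0,0,0.048,0],[0,0,0.052,0],[0,0,0.056,0],[0,0,0.06,0],[0,0,0.06,0]]]'|grep -v rot; python3 -m jog '[[[0,0,0.003,0],[0,0,0.006,0],[0,0,0.008,0]]]'
python3 -c "
from h import *
print(ctrl.get_obs()['torque']);need([0,0,0])"
```

```text
time_s: 16.32
ee_pos: [0.5324, 0.127, 0.1384]
ft_force: [-3.0, -1.7, 1.7]
gripper_width: 0.224
time_s: 16.7
ee_pos: [0.5327, 0.127, 0.1305]
tcp_rot: [2.504, 1.823, -0.013]
ft_force: [-3.2, 0.0, 4.6]
gripper_width: 0.221
[0.09783052 0.53963793 0.01669235]
t 16.7 pos [0.5327 0.127  0.1305] xdeg 72.1 F [-3.2  0.   4.6] w 0.221 joints [ 0.26  0.18 -0.2   1.18 -0.04  0.57]
shift [-0.2801 -0.4719  0.1253] yaw 0
```

```bash
for i in 1 2; do python3 -m jog '[[[0,0,0.002,0],[0,0,0.004,0],[0,0,0.005,0]]]'|grep -v rot; python3 -c "
from h import *
print(ctrl.get_obs()['torque'])"; done
```

```text
time_s: 17.08
ee_pos: [0.5327, 0.127, 0.1255]
ft_force: [-5.9, 0.7, 9.6]
gripper_width: 0.226
[ 0.13289704  0.87781734 -0.05221659]
time_s: 17.45
ee_pos: [0.5326, 0.1273, 0.1248]
ft_force: [-18.6, -0.2, 36.7]
gripper_width: 0.219
[-0.44853199  2.96617886 -0.30084915]
```

```bash
python3 -m jog '[[[0,0,-0.01,0],[0,0,-0.03,0],[0,0,-0.06,0],[0,0,-0.07,0],[-0.04,0.012,-0.072,0],[-0.08,0.023,-0.07,0],[-0.12,0.035,-0.068,0],[-0.16,0.047,-0.065,0],[-0.19,0.055,-0.062,0],[-0.2,0.058,-0.06,0]]]'
python3 - <<'E'
from h import *
o=ctrl.get_obs();print(Ro.from_rotvec(o['tcp_rot']).as_matrix().round(4),o['torque'])
need([.5214,-.3735,.10])
T=snap('top','top7.png');t=T['color'];S=snap('scene','scene7.png');s=S['color']
a=cv2.resize(t[120:300,170:310],None,fx=2.5,fy=2.5,interpolation=2);b=cv2.resize(s[80:240,270:430],None,fx=2.5,fy=2.5,interpolation=2)
o=np.zeros((450,760,3),np.uint8);o[:450,:350]=a;o[:400,360:760]=b
cv2.imwrite('pics/c9.png',o[:,:,::-1])
E
```

```text
time_s: 18.7
ee_pos: [0.5245, -0.08, 0.1911]
tcp_rot: [2.506, 1.822, -0.01]
ft_force: [0.0, 0.1, -3.6]
gripper_width: 0.22
[[ 0.309   0.9509  0.02  ]
 [ 0.9506 -0.3081 -0.0387]
 [-0.0306  0.031  -0.9991]] [0.11766188 0.16980754 0.00979928]
t 18.7 pos [ 0.5245 -0.08    0.1911] xdeg 72.0 F [ 0.   0.1 -3.6] w 0.22 joints [-0.13  0.12 -0.14  1.29 -0.04  0.18]
shift [-0.2772  0.0846  0.1023] yaw 0
```

View pics/c9.png

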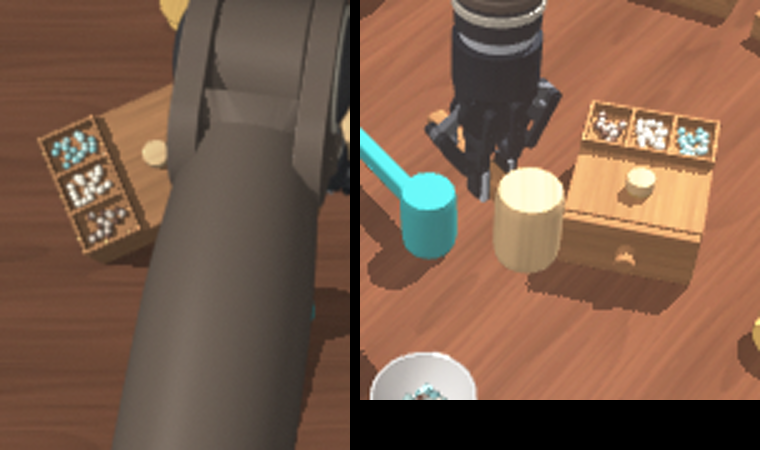

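```bash
python3 -m jog '[[[-0.03,0.01,0,0],[-0.08,0.025,0,0],[-0.13,0.04,0.002,0],[-0.18,0.055,0.004,0],[-0.23,0.07,0.006,0],[-0.26,0.08,0.008,0],[-0.275,0.084,0.01,0],[-0.277,0.085,0.04,0],[-0.277,0.085,0.075,0],[-0.277,0.085,0.1,0],[-0.277,0.085,0.102,0],[-0.277,0.085,0.102,0]]]'|grep -v rot
python3 -c "
from h import *
o=ctrl.get_obs();print(Ro.from_rotvec(o['tcp_rot']).as_matrix().round(4),o['torque'])
need([.5214,-.3735,.034])"
```

```text
time_s: 20.3
ee_pos: [0.5229, -0.3718, 0.1013]
ft_force: [1.0, 0.4, -3.5]
gripper_width: 0.222
[[ 0.3073  0.9514  0.0209]
 [ 0.9511 -0.3063 -0.0386]
 [-0.0303  0.0318 -0.999 ]] [ 0.09426689  0.12160595 -0.01934814]
t 20.3 pos [ 0.5229 -0.3718  0.1013] xdeg 72.1 F [ 1.   0.4 -3.5] w 0.222 joints [-0.61  0.34 -0.06  1.14 -0.02 -0.3 ]
shift [ 0.     -0.003   0.0673] yaw 0
```

```bash
python3 -m jog '[[[0,0,0.03,0],[0,0,0.05,0],[0,0,0.058,0],[0,0,0.062,0],[0,0,0.065,0],[0,0,0.067,0],[0,0,0.067,0]]]'|grep -v rot
for i in 1 2; do python3 -m jog '[[[0,0,0.001,0],[0,0,0.002,0],[0,0,0.002,0]]]'|grep -v rot; done
```

```text
time_s: 21.18
ee_pos: [0.5243, -0.3745, 0.0346]
ft_force: [0.2, -0.0, -2.6]
gripper_width: 0.218
time_s: 21.55
ee_pos: [0.5244, -0.3746, 0.0325]
ft_force: [0.7, 0.7, -3.3]
gripper_width: 0.215
time_s: 21.92
ee_pos: [0.5244, -0.3747, 0.0308]
ft_force: [-1.0, 0.2, -2.0]
gripper_width: 0.22
```

```bash
for i in 1 2; do python3 -m jog '[[[0,0,0.001,0],[0,0,0.0015,0],[0,0,0.0015,0]]]'|grep -v rot; done
```

```text
time_s: 22.3
ee_pos: [0.5242, -0.3748, 0.0305]
ft_force: [-5.7, 2.2, 6.2]
gripper_width: 0.219
time_s: 22.68
ee_pos: [0.5242, -0.3748, 0.0304]
ft_force: [-6.2, 3.2, 8.9]
gripper_width: 0.223
```

```bash
python3 -m jog '[[[0,0,0,0],[0,0,0,0],[0,0,0,0],[0,0,0,0],[0,0,0,0]]]' -1 |grep -v rot
python3 -m jog '[[[0,0,-0.02,0],[0,0,-0.06,0],[0,0,-0.12,0],[0,0,-0.17,0],[0,0.06,-0.2,0],[-0.05,0.12,-0.2,0],[-0.1,0.17,-0.2,0],[-0.1,0.17,-0.2,0],[-0.1,0.17,-0.2,0]]]'
python3 - <<'E'
from h import *
T=snap('top','top8.png');t=T['color'];S=snap('scene','scene8.png');s=S['color']
a=cv2.resize(t[100:260,170:440],None,fx=1.45,fy=1.45,interpolation=2);b=cv2.resize(s[100:340,190:460],None,fx=1.45,fy=1.45,interpolation=2)
o=np.zeros((b.shape[0],a.shape[1]+b.shape[1]+10,3),np.uint8);o[:a.shape[0],:a.shape[1]]=a;o[:,-b.shape[1]:]=b
cv2.imwrite('pics/c10.png',o[:,:,::-1])
E
```

```text
time_s: 23.3
ee_pos: [0.5242, -0.3748, 0.0303]
ft_force: [0.5, 0.2, -0.2]
gripper_width: 1.004
time_s: 24.42
ee_pos: [0.6516, -0.5165, 0.2335]
tcp_rot: [2.508, 1.823, -0.01]
ft_force: [-0.7, -0.0, -0.7]
gripper_width: 0.997
```

View pics/c10.png

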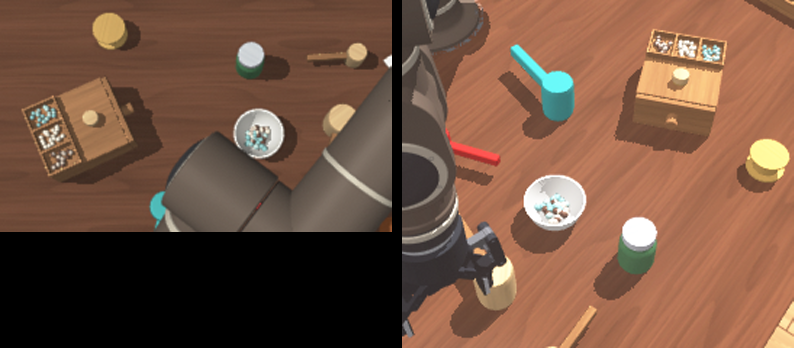

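The mallet stands on its spot, the drawer is flush, the peg is down, and the bowl, jar and spool are where they were. Handing in.

```bash
python3 -c "
from h import *
need([0,0,0]);print(ctrl.hand_in())"
```

```text
t 24.52 pos [ 0.6508 -0.5141  0.2373] xdeg 72.1 F [-0.2  0.6  0.3] w 0.995 joints [-0.66  0.82  1.03  1.74 -0.02 -0.35]
shift [ 0.296  -0.7842  0.2037] yaw 0
the job is handed in; nothing more can be done
None
```

The job is done and handed in at about 24.5 s, under the 64 s limit.

- **Drawer:** I pushed it home by its knob with the closed fingers. The first push stalled at the catch with the drawer about 10 mm out, which the picture showed. The second push took it to a hard stop, and the picture then showed it flush.
- **Peg:** I drove the peg down slowly with the mallet's lower face. It stopped where expected: the head's face was at about 94 mm by the arm's reading, against the 95 mm given. Net force at the stop was about 40 N at the wrist, where the mallet's head pressed the peg. Pictures taken afterwards showed the peg down.
- **Mallet:** I lowered it onto its original spot in millimetre steps until I felt contact with the table. After I released it and backed the gripper away, it was standing in place.
- **Last check:** The final picture showed the drawer flush and the peg down. The bowl, jar and spool looked unmoved by eye; I did not measure them again. The arm partly hid the mallet's handle, so I confirmed only that its head was upright and in place.

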